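# Turn a guitar tail block over against the edge of the gluing board

### The job

Turn the mahogany tail block over onto the raised plywood gluing board, using fingertip pushes only: push it along the bench until it lies up against the board's near edge, tip it up there onto its front edge, and push it on over so that it ends lying flat on the board with its routed underside facing up. Never pick the block up or carry it, and leave the chisel, the glue bottle and the clamping caul where they are.

Things in the scene. Friction and masses are not known exactly. Their poses are not given: they have to be found in the camera images.
- tail_block: Loose flat mahogany block, 94 mm (x) by 108 mm (y) by 16 mm thick (z), edges rounded 1.5 mm, 0.09 to 0.17 kg. Origin: centre of its underside; at the start z is up and x points roughly at the board. The underside has a dark routed channel and two dowel holes, drawn only (flat to the touch); the top is plain. Too wide for a gripper to take across.
- block_center (a point): The centre of the tail block, 8 mm above its underside; axes as the block's. At the start the block lies on the bench between robot and board, up to 50 mm off the middle of the board's width, turned up to 0.3 rad from square to it.
- block_front (a point): The middle of the block's front face (108 mm wide, 16 mm high, towards the board), at half its thickness. At the start 20 to 60 mm short of the board's near edge. Once the block is steep, a level push on its underside sends it over; it topples onto the board by itself when leaning about 15 degrees beyond upright.
- block_back (a point): The middle of the block's rear face (towards the robot), at half its thickness. With the front at the board's edge, the block tips up when this face is pressed towards the board (5 to 20 N is right; more jams it) while the fingertips rise along the rear edge's arc: friction on the tips carries the rear up and the front edge stays at the foot of the board's edge.
- board: Fixed plywood gluing board lying on the bench beyond the block, 200 mm deep (its x, pointing away from the robot) by 360 mm wide (its y) by 18 mm thick. Origin: the centre of its underside, at bench height. Its near edge is an upright straight face, 18 mm high, at its x = -100 mm.
- board_edge (a point): the middle of the top of the board's near edge, 18 mm above the bench; axes as the board's (x points horizontally from the edge across the board)
- chisel: Bystander: loose wood-handled chisel, 208 mm long and 24 mm thick, lying on the bench to one side of the block's path, 210 mm or more from the middle of the board's width. Origin: under the joint of handle and blade; x along it towards the blade's tip. Leave alone.
- glue: Bystander: loose white bottle, 52 mm in diameter, 130 mm tall, standing on the bench to one side of the block's path, 210 mm or more from the middle of the board's width. Origin: centre of its foot. Leave alone.
- caul: Bystander: loose small wooden clamping caul, 50 x 90 x 33 mm, with a cork face, lying on the far part of the board (its middle 60 mm or more beyond the board's middle). Origin: centre of its underside. Leave alone.
Things that resemble listed ones, but are neither listed nor needed, are in the scene too. What is meant by the tail_block is not blue, and is the smaller of those in its own colour.

How it is judged:
By the outcome, as a careful person would: the job done as asked, in the order asked, and still so for the second after the job is handed in, with the robot touching nothing.
It also fails if it takes over 50 s, if anything falls off the work surface, if the arm or the gripper's body presses on something with over 40 N, if the wrist force passes 120 N, or if a joint passes its speed limit or range.

### The arm

A 6-joint arm with a two-finger parallel gripper is mounted at the origin on the work surface. World frame = base frame: x ahead of the robot, y to its left, z up, the work surface at z = 0. Lengths are in mm, angles in degrees, forces in N, time in s.
With the tool pointing down it reaches from about 325 to 900 mm from the base axis. Payload 6.1 kg.
Tool frame: the origin (TCP) lies at the very end of the fingers, on their centre line; the grasp point (between the pads) lies 19 mm behind it; z points along the fingers, y is the line along which they close (so a half turn about z gives the same grasp; the last joint's range is limited). The gripper opens to 87 mm and grips with 3 to 60 N. Pads are 19 mm wide; open, the fingers measure 117 mm over their backs; the gripper's body (75 mm by 190 mm) begins 51 mm behind the grasp point.
Start: joints at [-70.823, 12.628, 87.462, -0, 79.91, -7.225], TCP at [277.908, -559.806, 222.538] pointing down, gripper open.
Joint ranges: [-170.65, 170.65], [-52.31, 119.04], [5.05, 147.46], [-71.25, 251.25], [11.57, 151.72], [-153.62, 153.62]. Speed limits (degrees/s): [147.25, 147.25, 172.46, 180, 180, 180].

### API

Orientations are given as [roll, pitch, yaw] about the fixed x, y, z axes, in that order (R = Rz(yaw) Ry(pitch) Rx(roll)).
In Python, from rig import ctrl, read_camera, get_calibration, spot_in gives the robot as it stands. The module is installed in compiled form; this text tells all that it offers.
- The arm moves only by the tool send_rows, never from a script. Its argument "commands" is one flat list of numbers, 7 for each row, row after row: the turn, a rotation vector about the tool's x, y, z in rad, then the shift along the tool's x, y, z in cm, then the opening in per cent of the stroke, from 0 (shut) to 100 (fully open). In form: [wx, wy, wz, tx, ty, tz, jaw, wx, wy, wz, tx, ty, tz, jaw, ...]. A call has 1 to 20 rows; each row is the pose to reach, as a shift and turn from the pose commanded when the call began, along the tool's axes at that moment; what a row does not reach only later rows make up. A row lasts 1/12 s, in which the tool goes at most 41.7 mm and 7.16 degrees, less where a joint would pass 70% of its speed; a pose out of reach is approached as far as the arm can. A call with a gripper value outside its range is refused whole. The fingers move at their own pace and stop on an object; "force" is the grip in N (left out, the last holds). Time passes only in rows, so rows that repeat a pose let the fingers close. It gives the time, the measured TCP pose, the force, the opening and the grip force at its end, in the units of the state.
- ctrl.read_state(): the state, without advancing time (a new reading comes with each control period).
- read_camera(name): name is "side" or "top" or "wrist"; returns the picture (400x640x3 uint8, red, green, blue); there is no depth.
- get_calibration(name): a dict with "mtx" (3x3 intrinsics, pixels), "dist_coeffs" ([k1, k2, p1, p2, k3] as OpenCV has them; the pictures are not rectified), "rvec" (rotation vector, rad) and "tvec" (3), from world to camera coordinates, as OpenCV has them. Camera axes: x right, y down, z forward; pixel columns grow to the right and rows downward; lengths in mm; the calibration is good to about 2 mm. A picture is of the moment at which its call begins: read the wrist's pose just before it. get_calibration takes no time and is no camera call; for the wrist camera it gives the pose at the moment of the call.
- ctrl.hand_in(): hands the job in; it is judged then, once.
Trained networks look in the newest picture that a camera, given by its name, has taken for a name from the list of things; names that differ only in an ending like _2 or _b are one class to them, and where a whole thing is asked for, a point or a joint stands for the part that bears it (a point fixed in the world has none). Each returns a list of dicts, best first, with "p" (0 to 1); they miss things now and then, are a little off and sometimes report something else, mostly with a low value. They report only what shows in the picture. A call takes as long as a camera call. They do not tell look-alikes from the thing itself.
- spot_in(camera, name): "location" ([x, y, z] in mm, in the coordinates of the camera as it stood for that picture, good to about 4 mm: the middle of the surface that is visible of it).
The state is a dict: "time_s": time; "joint_positions": joint angles; "qd": joint speeds; "effort": joint torques, N m; "tool_pos": TCP position; "tcp_rot": TCP orientation; "ft_force": force on the tool from outside, world axes, zero at the start; "moment": the same for the moment, N m; "grip_width": opening from 0.0 (shut) to 1.0 (fully open); "grip_force": force on a finger pad.
Only numpy, scipy, OpenCV 4.12 (cv2) and the standard library are available. Lean on these libraries where they do the work, as an engineer would, in place of code of your own. Each camera call takes 0.05 s, during which the arm holds its last target. There are 200 camera calls.

## Working session

There is one attempt and no reset: what is moved stays moved. The work goes in short steps, Python scripts to look and compute and a tool call to move; the robot and the scene stay as the last step left them, time stands still between calls to the robot, and variables do not carry over. Pictures are saved under pics/ and viewed, at most 10 in all, crops included, and the job is handed in when it is done.

Besides the shell and the picture viewer there is one more tool, called after "Emit:" as name(argument=value, ...) on one line, values as JSON. send_rows: Moves the arm, as the interface text tells. Its arguments: {"type":"object","properties":{"commands":{"type":"array"},"force":{"type":"number"}},"required":["commands"]}

```bash
mkdir -p pics; cat > h.py <<'E'
import numpy as np, cv2
from scipy.spatial.transform import Rotation as R
from rig import ctrl, read_camera, get_calibration, spot_in
def save(cam,fn):
    im=read_camera(cam); cv2.imwrite('pics/'+fn,im[:,:,::-1]); return im
def cam2w(cal,p):
    M=cv2.Rodrigues(np.array(cal['rvec'],float))[0]; return M.T@(np.array(p,float)-np.array(cal['tvec'],float).ravel())
def px2w(cal,uv,z):
    K=np.array(cal['mtx'],float);d=np.array(cal['dist_coeffs'],float)
    u=cv2.undistortPoints(np.array(uv,float).reshape(-1,1,2),K,d).reshape(-1,2)
    M=cv2.Rodrigues(np.array(cal['rvec'],float))[0]; c=-M.T@np.array(cal['tvec'],float).ravel()
    r=np.c_[u,np.ones(len(u))]@M
    return c+r*((z-c[2])/r[:,2])[:,None]
def w2px(cal,P):
    return cv2.projectPoints(np.array(P,float).reshape(-1,1,3),np.array(cal['rvec'],float),np.array(cal['tvec'],float),np.array(cal['mtx'],float),np.array(cal['dist_coeffs'],float))[0].reshape(-1,2)
E
python3 - <<'E'
from h import *
a=save('top','t0.png');b=save('side','s0.png')
cv2.imwrite('pics/both0.png',np.vstack([a,b])[:,:,::-1][:, :] if 0 else cv2.resize(np.vstack([a,b])[:,:,::-1],(480,600)))
for cam in ('top','side'):
    cal=get_calibration(cam)
    for n in ('tail_block','board','chisel','glue','caul','block_front','block_back','board_edge'):
        print(cam,n,[(np.round(cam2w(cal,o['location'])),round(o['p'],2),np.round(w2px(cal,cam2w(cal,o['location'])))) for o in spot_in(cam,n)][:4])
print(ctrl.read_state())
E
```

```text
top tail_block [(array([444., 306.,  17.]), 0.95, array([[209., 278.]])), (array([ 431., -216.,   24.]), 0.74, array([[434., 283.]])), (array([549., -47.,  15.]), 0.58, array([[360., 233.]]))]
top board [(array([722., -72.,  16.]), 0.75, array([[369., 160.]]))]
top chisel [(array([554., 171.,  17.]), 0.65, array([[267., 231.]])), (array([547., -47.,  17.]), 0.41, array([[360., 234.]]))]
top glue []
top caul [(array([795., -74.,  50.]), 0.81, array([[372., 126.]])), (array([554., 169.,  18.]), 0.16, array([[268., 231.]]))]
top block_front [(array([549., -40.,  12.]), 0.96, array([[357., 233.]])), (array([ 433., -219.,   24.]), 0.84, array([[435., 283.]])), (array([443., 306.,  15.]), 0.57, array([[209., 279.]]))]
top block_back [(array([ 429., -220.,   20.]), 0.9, array([[435., 284.]])), (array([446., 304.,  18.]), 0.63, array([[210., 277.]])), (array([543., -44.,  20.]), 0.6, array([[359., 235.]]))]
top board_edge [(array([724., -66.,  17.]), 0.56, array([[367., 159.]]))]
side tail_block [(array([543., -32.,  14.]), 0.95, array([[351., 205.]])), (array([435., 311.,  17.]), 0.91, arra
[... 873 characters left out ...]
, 153.]]))]
{'time_s': 0.9, 'joint_positions': array([-7.08235693e+01,  1.26256818e+01,  8.74648859e+01, -6.98003011e-04,
        7.99114613e+01, -7.22457756e+00]), 'qd': array([ 0.04648805, -0.03014414,  0.0763012 ,  0.03093185,  0.02118813,
       -0.03266258]), 'effort': array([ 7.84609765e-04, -4.94546342e+01, -3.87718356e+01,  7.00553879e-02,
        4.65859822e-02,  1.60969350e-06]), 'tool_pos': array([ 277.89220406, -559.7831064 ,  222.53598823]), 'tcp_rot': array([-1.79997901e+02,  4.26591564e-04,  2.64011306e+01]), 'ft_force': array([-0.78878089,  0.91199252, -0.01081663]), 'moment': array([-0.02728737, -0.02056299,  0.00249456]), 'grip_force': 0.0, 'grip_width': 0.9981763138117152}
```

View pics/t0.png

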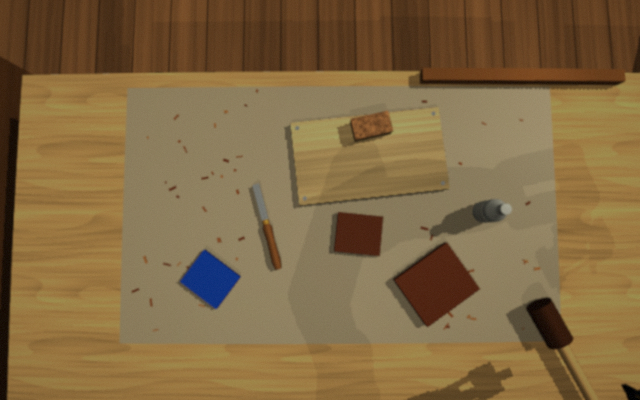

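View pics/s0.png

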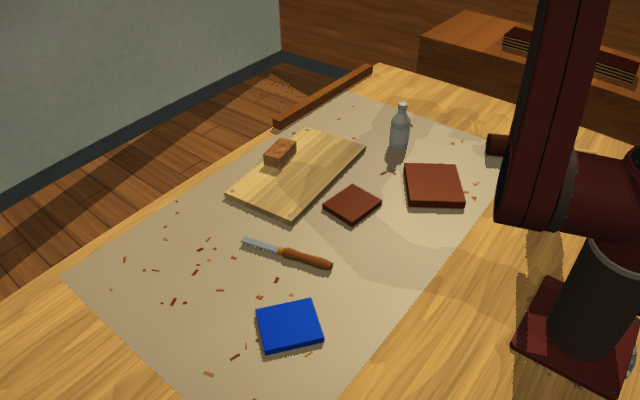

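The tail block is the small dark-red one at about (359,234) in the top picture. The larger red one (436,284) and the blue one (210,279) are look-alikes. The board spans about (292..448, 108..205), with the caul at (371,126), the chisel at (267,228) and the glue at (490,211).

```bash
cat > fit.py <<'E'
from h import *
def rect(cal,mask,z):
    c=max(cv2.findContours(mask,cv2.RETR_EXTERNAL,cv2.CHAIN_APPROX_NONE)[0],key=cv2.contourArea)
    w=px2w(cal,c.reshape(-1,2),z)[:,:2].astype(np.float32)
    return cv2.minAreaRect(w), cv2.boxPoints(cv2.minAreaRect(w)), cv2.contourArea(c)
def block(im,cal,roi,z=16):
    u0,v0,u1,v1=roi; m=np.zeros(im.shape[:2],np.uint8)
    f=im.astype(float); red=(f[...,0]>1.9*f[...,1])&(f[...,0]>35)
    m[v0:v1,u0:u1]=red[v0:v1,u0:u1]*255
    return rect(cal,m,z)
E
python3 - <<'E'
from fit import *
im=cv2.imread('pics/t0.png')[:,:,::-1]; cal=get_calibration('top')
print(block(im,cal,(325,205,390,263)))
hsv=cv2.cvtColor(np.ascontiguousarray(im),cv2.COLOR_RGB2HSV)
for p in [(360,235),(360,180),(320,150),(360,215),(300,220),(420,200),(430,150),(300,206),(415,196),(283,150)]: print(p,im[p[1],p[0]],hsv[p[1],p[0]])
e=px2w(cal,[[299,203],[447,188],[441,108],[292,122]],18);print(np.round(e,1))
u=[]
for x in range(305,443,6): # near edge: strongest luminance drop going down
    g=cv2.GaussianBlur(cv2.cvtColor(np.ascontiguousarray(im),cv2.COLOR_RGB2GRAY),(3,3),0).astype(int)
    y0=int(203-(x-299)*15/148); s=g[y0-6:y0+10,x]; u.append((x,y0-6+int(np.argmin(np.diff(s)))))
    if x in(311,401): print(list(s))
print(u)
E
```

```text
(((547.037841796875, -42.76306915283203), (103.08549499511719, 88.0833740234375), 83.92788696289062), array([[497.79105  , -89.35791  ],
       [585.38025  , -98.67537  ],
       [596.28467  ,   3.8317719],
       [508.69543  ,  13.149231 ]], dtype=float32), 1545.0)
(360, 235) [77 37 21] [  9 185  77]
(360, 180) [134 110  69] [ 19 124 134]
(320, 150) [152 127  77] [ 20 126 152]
(360, 215) [77 40 22] [ 10 182  77]
(300, 220) [148 134 101] [ 21  81 148]
(420, 200) [135 122  93] [ 21  79 135]
(430, 150) [152 127  79] [ 20 122 152]
(300, 206) [93 82 59] [20 93 93]
(415, 196) [136 122  90] [ 21  86 136]
(283, 150) [144 129  97] [ 20  83 144]
[[ 619.6   95.8   18. ]
 [ 653.8 -255.5   18. ]
 [ 848.1 -247.1   18. ]
 [ 814.6  112.5   18. ]]
[np.int64(140), np.int64(135), np.int64(127), np.int64(122), np.int64(120), np.int64(121), np.int64(124), np.int64(120), np.int64(107), np.int64(92), np.int64(94), np.int64(110), np.int64(125), np.int64(132), np.int64(133), np.int64(133)]
[np.int64(110), np.int64(109), np.int64(110), np.int64(111), np.int64(114), np.int64(116), np.int64(112), np.int64(98), np.int64(81), np.int64(80), np.int64(95), np.int64(112), np.int64(120), np.int64(122), np.int64(122), np.int64(122)]
[(305, 203), (311, 203), (317, 202), (323, 201), (329, 201), (335, 200), (341, 199), (347, 198), (353, 198), (359, 197), (365, 197), (371, 196), (377, 196), (383, 194), (389, 194), (395, 193), (401, 193), (407, 192), (413, 191), (419, 191), (425, 190), (431, 190), (437, 189)]
```

```bash
python3 - <<'E'
import cv2
a=cv2.imread('pics/t0.png')[90:270,280:460]
cv2.imwrite('pics/c0.png',cv2.resize(a,(580,580),interpolation=cv2.INTER_CUBIC))
E
```

```text
(no output)
```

View pics/c0.png

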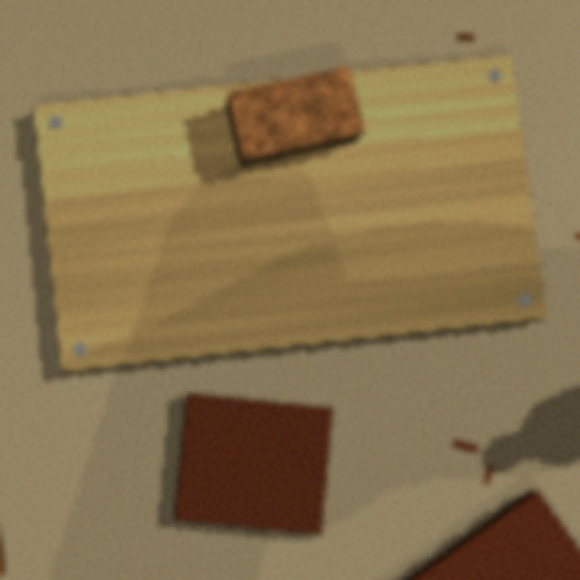

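The crop agrees with the fits.
- **Block:** centre about (547,-43), yaw -6°.
- **Board:** near edge at n·p ≈ 624, yaw about 5.5°, so the gap is about 37 mm.

I'll move behind the block with the tool squared to the board.

Emit:
send_rows(commands=[0,0,0.365,39.1,-37.7,8,69,0,0,0.365,39.1,-37.7,8,69,0,0,0.365,39.1,-37.7,8,69,0,0,0.365,39.1,-37.7,8,69,0,0,0.365,39.1,-37.7,8,69,0,0,0.365,39.1,-37.7,8,69,0,0,0.365,39.1,-37.7,8,69,0,0,0.365,39.1,-37.7,8,69,0,0,0.365,39.1,-37.7,8,69,0,0,0.365,39.1,-37.7,8,69,0,0,0.365,39.1,-37.7,8,69,0,0,0.365,39.1,-37.7,14,69,0,0,0.365,39.1,-37.7,18,69,0,0,0.365,39.1,-37.7,20.5,69,0,0,0.365,39.1,-37.7,20.5,69,0,0,0.365,39.1,-37.7,20.5,69,0,0,0.365,39.1,-37.7,20.5,69,0,0,0.365,39.1,-37.7,20.5,69])

```text
time_s: 2.4
tool_pos: [461.5, -48.9, 18.9]
tcp_rot: [180.0, -0.1, 5.5]
ft_force: [0.0, -0.8, 0.5]
grip_width: 0.695
grip_force: 0.0
```

Emit:
send_rows(commands=[0,0,0,0,0,1.0,69,0,0,0,0,0,1.4,69,0,0,0,0,0,1.6,69,0,0,0,0,0,1.6,69,0,0,0,0,0,1.6,69])

```text
time_s: 2.82
tool_pos: [460.8, -48.7, 2.1]
tcp_rot: [180.0, -0.1, 5.4]
ft_force: [0.7, 0.7, -0.5]
grip_width: 0.692
grip_force: 0.0
```

```bash
python3 - <<'E'
from h import *
s=ctrl.read_state();print(s['tool_pos'],s['ft_force'])
save('wrist','w1.png');cal=get_calibration('wrist')
print(np.round(cam2w(cal,cal['tvec']*0 if hasattr(cal['tvec'],'shape') else [0,0,0])))
E
```

```text
[460.80761489 -48.74253816   2.08157847] [ 0.6638583   0.69246201 -0.51770281]
[537. -41. 164.]
```

View pics/w1.png

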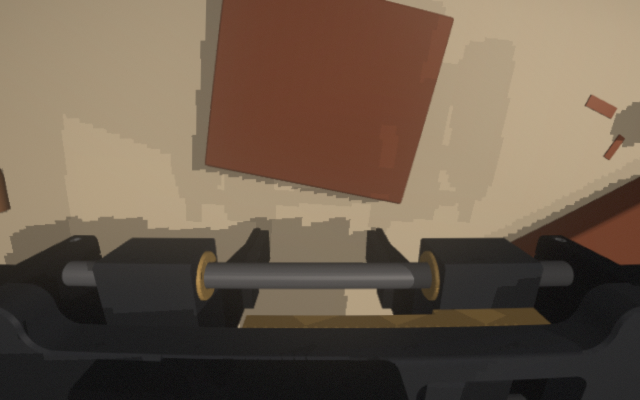

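The wrist picture shows the block's rear edge from (206,165) to (401,203), square in front of the fingertips at (258,240) and (385,240). I'll push along the bench now.

Emit:
send_rows(commands=[0,0,0,0.8,0,0,69,0,0,0,1.4,0,0.05,69,0,0,0,1.8,0,0.05,69,0,0,0,2.2,0,0.05,69,0,0,0,2.6,0,0.05,69,0,0,0,3.0,0,0.05,69,0,0,0,3.4,0,0.05,69,0,0,0,3.8,0,0.05,69,0,0,0,4.2,0,0.05,69,0,0,0,4.6,0,0.05,69,0,0,0,5.0,0,0.05,69,0,0,0,5.3,0,0.05,69,0,0,0,5.5,0,0.05,69,0,0,0,5.5,0,0.05,69,0,0,0,5.5,0,0.05,69])

```text
time_s: 4.12
tool_pos: [515.4, -43.0, 1.1]
tcp_rot: [180.0, -0.0, 5.5]
ft_force: [-0.5, -0.3, -0.6]
grip_width: 0.689
grip_force: 0.0
```

```bash
python3 - <<'E'
from h import *
s=ctrl.read_state();print(s['tool_pos'],s['ft_force'])
save('wrist','w2.png')
E
```

```text
[515.39228255 -42.96268077   1.05839079] [-0.4719973  -0.28992783 -0.55900689]
```

View pics/w2.png

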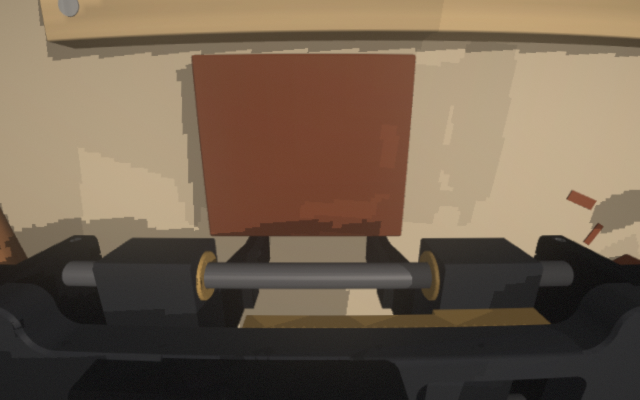

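The block now sits square on the tips, with its front edge at row 55 and rear edge at row 235. The board's near face is at rows about 38–47. I'll measure the remaining gap and the angle.

```bash
python3 - <<'E'
from h import *
im=cv2.imread('pics/w2.png');g=cv2.GaussianBlur(cv2.cvtColor(im,cv2.COLOR_BGR2GRAY),(3,3),0).astype(int);cal=get_calibration('wrist')
n=np.array([np.cos(np.radians(5.5)),np.sin(np.radians(5.5))]);t=np.array([-n[1],n[0]])
def line(us,a,b,z):
    p=np.array([(u,a+np.argmin(np.diff(g[a:b,u]))+.5) for u in us],float)
    w=px2w(cal,p,z)[:,:2];s=np.c_[w@n,w@t];k=np.polyfit(s[:,1],s[:,0],1)
    r=s[:,0]-np.polyval(k,s[:,1]);ok=abs(r)<1.5;k=np.polyfit(s[ok,1],s[ok,0],1)
    return 5.5-np.degrees(np.arctan(k[0])),np.polyval(k,-92),ok.mean()
print('board top edge',line(range(90,620,10),25,44,18))
print('block front',line(range(205,405,10),48,65,16) if 0 else None)
w=px2w(cal,[[193,56],[414,55],[402,236],[211,236]],16)[:,:2];print(np.c_[w@n,w@t].round(1))
for u in(250,500):print(list(g[25:62,u]))
E
```

```text
board top edge (np.float64(6.023860739485506), np.float64(623.6748970523641), np.float64(1.0))
block front None
[[ 613.6  -32.2]
 [ 613.8 -137.2]
 [ 521.2 -138.7]
 [ 521.2  -31.8]]
[np.int64(157), np.int64(157), np.int64(156), np.int64(155), np.int64(152), np.int64(141), np.int64(121), np.int64(96), np.int64(78), np.int64(71), np.int64(69), np.int64(69), np.int64(69), np.int64(70), np.int64(69), np.int64(73), np.int64(85), np.int64(101), np.int64(110), np.int64(113), np.int64(113), np.int64(113), np.int64(114), np.int64(122), np.int64(139), np.int64(150), np.int64(149), np.int64(142), np.int64(126), np.int64(102), np.int64(85), np.int64(82), np.int64(82), np.int64(82), np.int64(82), np.int64(82), np.int64(82)]
[np.int64(167), np.int64(167), np.int64(167), np.int64(166), np.int64(164), np.int64(156), np.int64(135), np.int64(109), np.int64(87), np.int64(78), np.int64(77), np.int64(78), np.int64(79), np.int64(79), np.int64(80), np.int64(83), np.int64(95), np.int64(109), np.int64(115), np.int64(114), np.int64(113), np.int64(113), np.int64(113), np.int64(114), np.int64(117), np.int64(131), np.int64(151), np.int64(161), np.int64(162), np.int64(162), np.int64(162), np.int64(162), np.int64(162), np.int64(162), np.int64(162), np.int64(162), np.int64(162)]
```

Emit:
send_rows(commands=[0,0,-0.009,0.4,0,0,69,0,0,-0.009,0.7,0,0,69,0,0,-0.009,0.85,0,0,69,0,0,-0.009,0.85,0,0,69,0,0,-0.009,0.85,0,0,69])

```text
time_s: 4.58
tool_pos: [524.0, -42.2, 1.1]
tcp_rot: [180.0, -0.0, 6.0]
ft_force: [-0.0, -0.2, 1.0]
grip_width: 0.689
grip_force: 0.0
```

Emit:
send_rows(commands=[0,0,0,0.1,0,0.0,69,0,0,0,0.1,0,0.0,69,0,0,0,0.1,0,0.0,69])

```text
time_s: 4.83
tool_pos: [524.5, -42.1, 1.0]
tcp_rot: [-180.0, 0.0, 6.0]
ft_force: [-0.4, -0.6, 0.8]
grip_width: 0.693
grip_force: 0.4
```

Emit:
send_rows(commands=[0,0,0,0.1,0,0.0,69,0,0,0,0.1,0,0.0,69,0,0,0,0.1,0,0.0,69])

```text
time_s: 5.08
tool_pos: [524.6, -42.1, 0.8]
tcp_rot: [-180.0, 0.1, 6.0]
ft_force: [-5.8, -1.4, 4.1]
grip_width: 0.688
grip_force: 2.6
```

Contact is at the board's edge with about 6 N. Next I'll press a little more and start rising along the arc.

Emit:
send_rows(commands=[0,0,0,0.09,0,0,69,0,0,0,0.09,0,-0.1,69,0,0,0,0.06,0,-0.4,69,0,0,0,0.02,0,-0.8,69,0,0,0,0.0,0,-1.2,69,0,0,0,0.0,0,-1.6,69,0,0,0,0.0,0,-1.6,69])

```text
time_s: 5.67
tool_pos: [524.0, -41.9, 17.1]
tcp_rot: [-180.0, 0.2, 6.0]
ft_force: [-6.4, -1.7, 0.4]
grip_width: 0.689
grip_force: 3.3
```

```bash
python3 - <<'E'
from h import *
s=ctrl.read_state();print(s['tool_pos'],s['ft_force'])
im=save('side','s2.png');cv2.imwrite('pics/s2c.png',cv2.resize(im[140:260,250:430,::-1],(720,480),interpolation=cv2.INTER_CUBIC))
E
```

```text
[524.04566983 -41.92229709  17.06959333] [-6.41767324 -1.72269764  0.35535608]
```

View pics/s2c.png

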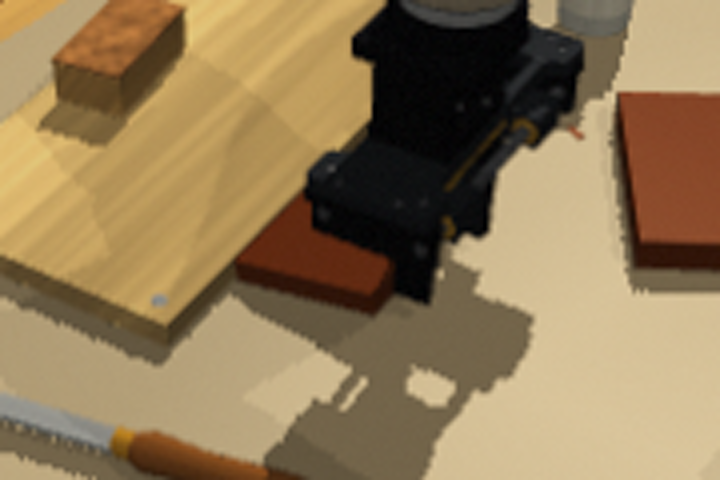

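The side view shows the block's rear raised with the fingertips on it. The board is on the left and the caul is untouched. The force, 6.4 N at a tip height of 17 mm, confirms that it is tipping. I'll continue along the arc.

Emit:
send_rows(commands=[0,0,0,0.06,0,-0.39,69,0,0,0,0.1,0,-0.77,69,0,0,0,0.16,0,-1.15,69,0,0,0,0.23,0,-1.53,69,0,0,0,0.33,0,-1.9,69,0,0,0,0.43,0,-2.27,69,0,0,0,0.43,0,-2.27,69])

```text
time_s: 6.3
tool_pos: [527.7, -41.6, 39.7]
tcp_rot: [-180.0, 0.3, 6.0]
ft_force: [-9.5, -2.1, 1.9]
grip_width: 0.69
grip_force: 5.1
```

Emit:
send_rows(commands=[0,0,0,0.1,0,-0.28,69,0,0,0,0.23,0,-0.58,69,0,0,0,0.4,0,-0.88,69,0,0,0,0.57,0,-1.17,69,0,0,0,0.76,0,-1.45,69,0,0,0,0.96,0,-1.74,69,0,0,0,0.96,0,-1.74,69])

```text
time_s: 6.88
tool_pos: [534.6, -40.8, 56.5]
tcp_rot: [-179.9, 0.7, 6.0]
ft_force: [-19.1, -3.7, 8.8]
grip_width: 0.692
grip_force: 10.7
```

Emit:
send_rows(commands=[0,0,0,0.02,0,-0.3,69,0,0,0,0.25,0,-0.64,69,0,0,0,0.5,0,-0.96,69,0,0,0,0.75,0,-1.23,69,0,0,0,1.0,0,-1.5,69,0,0,0,1.0,0,-1.5,69])

```text
time_s: 7.38
tool_pos: [549.7, -39.4, 73.7]
tcp_rot: [-180.0, -0.0, 6.0]
ft_force: [-7.2, -0.0, 7.3]
grip_width: 0.688
grip_force: 4.9
```

Emit:
send_rows(commands=[0,0,0,0.35,0,-0.4,69,0,0,0,0.7,0,-0.65,69,0,0,0,1.1,0,-0.88,69,0,0,0,1.5,0,-1.08,69,0,0,0,1.5,0,-1.08,69])

```text
time_s: 7.8
tool_pos: [566.3, -37.8, 85.1]
tcp_rot: [180.0, -0.2, 6.0]
ft_force: [-5.2, 0.6, 6.9]
grip_width: 0.692
grip_force: 4.7
```

```bash
python3 - <<'E'
from h import *
s=ctrl.read_state();print(s['tool_pos'],s['ft_force'])
im=save('side','s3.png');cv2.imwrite('pics/s3c.png',cv2.resize(im[120:240,250:430,::-1],(720,480),interpolation=cv2.INTER_CUBIC))
E
```

```text
[566.26345018 -37.84573031  85.07146558] [-5.24246405  0.57317233  6.88606631]
```

View pics/s3c.png

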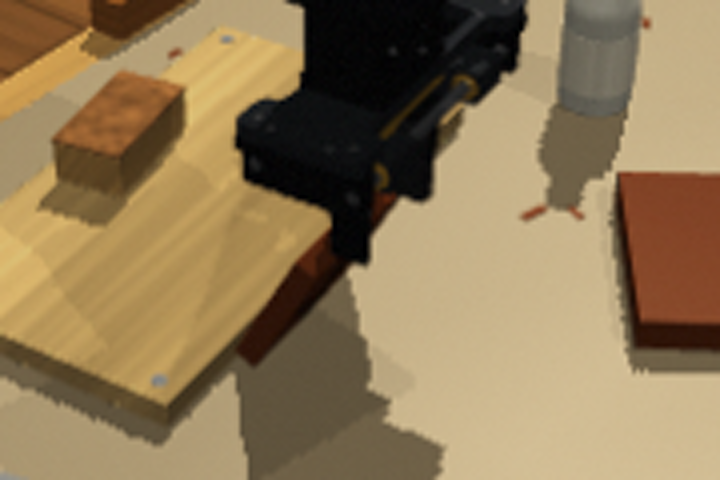

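The side view shows the block steep, at about 67°, with its front edge at the foot of the board and the tips at its rear edge. I'll continue towards upright.

Emit:
send_rows(commands=[0,0,0,0.4,0,-0.15,69,0,0,0,0.75,0,-0.28,69,0,0,0,1.1,0,-0.39,69,0,0,0,1.45,0,-0.47,69,0,0,0,1.8,0,-0.55,69,0,0,0,2.15,0,-0.6,69,0,0,0,2.5,0,-0.64,69,0,0,0,2.75,0,-0.65,69,0,0,0,2.75,0,-0.65,69])

```text
time_s: 8.6
tool_pos: [595.8, -34.9, 93.4]
tcp_rot: [179.9, -0.5, 6.0]
ft_force: [-1.8, 2.1, 13.3]
grip_width: 0.693
grip_force: 6.9
```

```bash
python3 - <<'E'
from h import *
s=ctrl.read_state();print(s['tool_pos'],s['ft_force'])
im=save('side','s4.png');cv2.imwrite('pics/s4c.png',cv2.resize(im[120:240,250:430,::-1],(720,480),interpolation=cv2.INTER_CUBIC))
E
```

```text
[595.7891914  -34.85004608  93.42830217] [-1.77983673  2.05858318 13.30422786]
```

View pics/s4c.png

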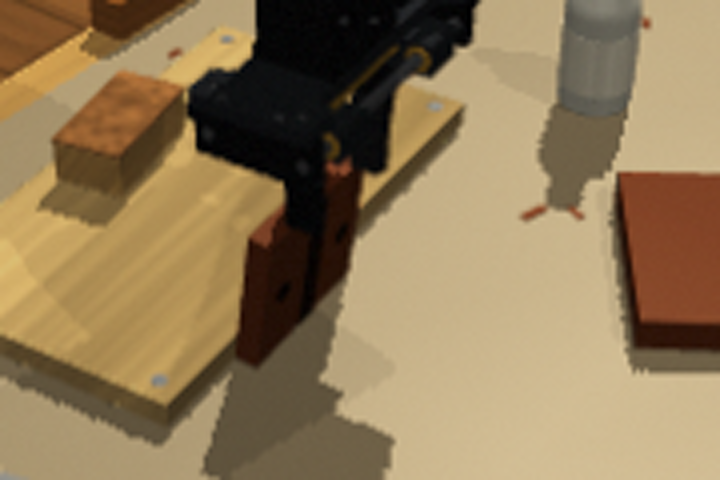

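The block stands upright, with the drilled underside facing the robot and the tips on its top edge. I'll lift off, back up, lower, and then push level.

Emit:
send_rows(commands=[0,0,0,0,0,-0.3,69,0,0,0,0,0,-0.8,69,0,0,0,-0.5,0,-1.3,69,0,0,0,-2.0,0,-1.3,69,0,0,0,-3.0,0,-1.0,69,0,0,0,-3.0,0,1.0,69,0,0,0,-3.0,0,2.7,69,0,0,0,-3.0,0,2.7,69,0,0,0,-3.0,0,2.7,69])

```text
time_s: 9.4
tool_pos: [560.8, -38.0, 61.7]
tcp_rot: [-180.0, 0.1, 6.0]
ft_force: [-0.7, -0.2, -0.4]
grip_width: 0.69
grip_force: 0.0
```

```bash
python3 - <<'E'
from h import *
s=ctrl.read_state();print(s['tool_pos'],s['ft_force'])
im=save('side','s5.png');cv2.imwrite('pics/s5c.png',cv2.resize(im[120:240,250:430,::-1],(720,480),interpolation=cv2.INTER_CUBIC))
E
```

```text
[560.79538439 -37.9917048   61.70606252] [-0.67165972 -0.18597307 -0.35940087]
```

View pics/s5c.png

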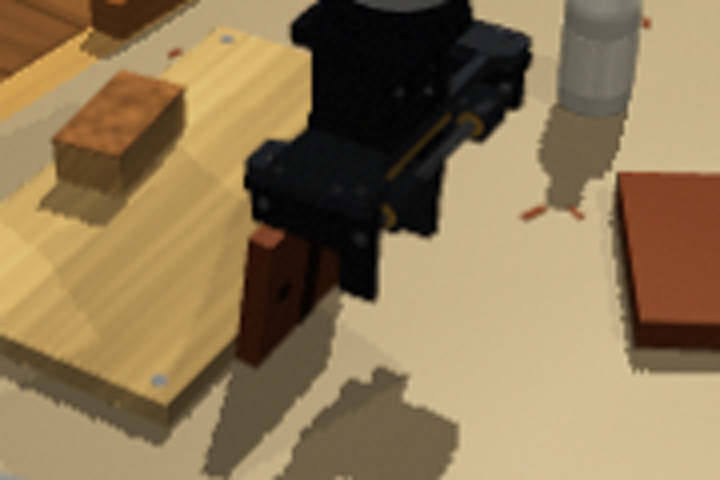

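Emit:
send_rows(commands=[0,0,0,1.5,0,0,69,0,0,0,3.0,0,0,69,0,0,0,3.6,0,0,69,0,0,0,4.0,0,0,69,0,0,0,4.4,0,0,69,0,0,0,4.8,0,0,69,0,0,0,5.2,0,0,69,0,0,0,5.6,0,0,69,0,0,0,6.0,0,0,69,0,0,0,6.4,0,0,69,0,0,0,6.7,0,0,69,0,0,0,6.7,0,0,69,0,0,0,6.7,0,0,69])

```text
time_s: 10.53
tool_pos: [628.6, -31.2, 62.4]
tcp_rot: [-180.0, 0.0, 6.0]
ft_force: [-0.2, -0.1, -0.1]
grip_width: 0.691
grip_force: 0.0
```

Emit:
send_rows(commands=[0,0,0,-2.0,0,-0.5,69,0,0,0,-4.5,0,-0.5,69,0,0,0,-6.5,0,-0.5,69,0,0,0,-6.5,0,-0.5,69,0,0,0,-6.5,0,-0.5,69])

```text
time_s: 10.95
tool_pos: [563.2, -38.0, 67.4]
tcp_rot: [-180.0, 0.0, 6.0]
ft_force: [0.9, -0.5, -0.0]
grip_width: 0.686
grip_force: 0.0
```

```bash
python3 - <<'E'
from fit import *
s=ctrl.read_state();print(s['tool_pos'],s['ft_force'])
im=save('wrist','w6.png');cal=get_calibration('wrist')
b=block(im,cal,(60,0,600,238),34);print(b[0],b[2])
n=np.array([np.cos(np.radians(6)),np.sin(np.radians(6))]);t=np.array([-n[1],n[0]])
print(np.c_[b[1]@n,b[1]@t].round(1))
cv2.imwrite('pics/w6s.png',np.hstack([cv2.resize(im,(480,300)),cv2.resize(save('side','s6.png')[120:240,250:430],(310,300))])[:,:,::-1])
E
```

```text
[563.16055234 -37.97498255  67.43383539] [ 0.86261933 -0.48892729 -0.04054822]Traceback (most recent call last):
  File "<stdin>", line 4, in <module>
  File "fit.py", line 10, in block
    return rect(cal,m,z)
  File "fit.py", line 3, in rect
    c=max(cv2.findContours(mask,cv2.RETR_EXTERNAL,cv2.CHAIN_APPROX_NONE)[0],key=cv2.contourArea)
ValueError: max() iterable argument is empty
```

```bash
sed -i 's/1.9\*f/1.6*f/' fit.py; python3 - <<'E'
from fit import *
im=cv2.imread('pics/w6.png')[:,:,::-1];cal=get_calibration('wrist')
n=np.array([np.cos(np.radians(6)),np.sin(np.radians(6))]);t=np.array([-n[1],n[0]])
try:
    b=block(im,cal,(60,0,600,238),34);print(b[0],b[2]);print(np.c_[b[1]@n,b[1]@t].round(1))
except Exception as e: print(e)
cv2.imwrite('pics/w6s.png',np.hstack([cv2.resize(np.ascontiguousarray(im),(480,300)),cv2.resize(save('side','s6.png')[120:240,250:430],(310,300))])[:,:,::-1])
E
```

```text
((637.3709716796875, 6.519865036010742), (88.8445053100586, 46.24166488647461), 6.09302282333374) 8116.5
[[590.1 -37.1]
 [590.2 -83.3]
 [679.  -83.2]
 [678.9 -36.9]]
```

View pics/w6s.png

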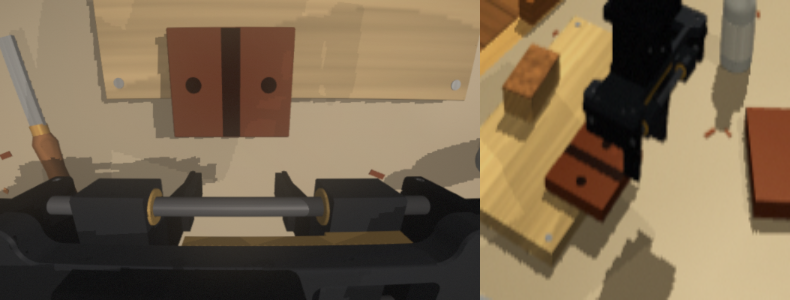

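The last picture shows the block lying flat on the board with the channel and both holes up. The chisel, glue and caul are undisturbed, but the block overhangs the board's near edge by about 31 mm. I'll nudge it on so that it lies fully on the board.

Emit:
send_rows(commands=[0,0,0,0,0,2.5,69,0,0,0,0,0,4.2,69,0,0,0,0,0,4.3,69,0,0,0,1.5,0,4.3,69,0,0,0,2.1,0,4.3,69,0,0,0,2.5,0,4.3,69,0,0,0,2.9,0,4.3,69,0,0,0,3.3,0,4.3,69,0,0,0,3.7,0,4.3,69,0,0,0,4.1,0,4.3,69,0,0,0,4.5,0,4.3,69,0,0,0,4.9,0,4.3,69,0,0,0,5.3,0,4.3,69,0,0,0,5.7,0,4.3,69,0,0,0,5.95,0,4.3,69,0,0,0,6.15,0,4.3,69,0,0,0,6.15,0,4.3,69,0,0,0,6.15,0,4.3,69])

```text
time_s: 12.55
tool_pos: [625.2, -31.5, 24.4]
tcp_rot: [180.0, -0.0, 6.0]
ft_force: [0.7, -0.2, 0.1]
grip_width: 0.69
grip_force: 0.0
```

Emit:
send_rows(commands=[0,0,0,-1.5,0,0,69,0,0,0,-4,0,-1,69,0,0,0,-7,0,-4,69,0,0,0,-10,0,-8,69,0,0,0,-13,0,-12,69,0,0,0,-13,0,-15,69,0,0,0,-13,0,-15,69,0,0,0,-13,0,-15,69])

```text
time_s: 13.22
tool_pos: [497.7, -45.8, 178.5]
tcp_rot: [179.8, -0.4, 6.0]
ft_force: [0.6, -0.4, -0.2]
grip_width: 0.688
grip_force: 0.0
```

```bash
python3 - <<'E'
from fit import *
s=ctrl.read_state();print(s['time_s'],s['tool_pos'],s['ft_force'])
n=np.array([np.cos(np.radians(6)),np.sin(np.radians(6))]);t=np.array([-n[1],n[0]])
cal=get_calibration('wrist');im=save('wrist','w7.png')
f=im.astype(float);m=((f[...,0]>1.6*f[...,1])&(f[...,0]>35)).astype(np.uint8)*255;m[300:]=0
m=cv2.morphologyEx(m,cv2.MORPH_CLOSE,np.ones((41,41),np.uint8))
for c in cv2.findContours(m,cv2.RETR_EXTERNAL,cv2.CHAIN_APPROX_NONE)[0]:
    if cv2.contourArea(c)<1500: continue
    w=px2w(cal,c.reshape(-1,2),34)[:,:2].astype(np.float32);r=cv2.minAreaRect(w);b=cv2.boxPoints(r);print(r,np.c_[b@n,b@t].round(1).tolist())
read_camera('side');cs=get_calibration('side')
for k in('tail_block','caul','chisel','glue'):print(k,[(np.round(cam2w(cs,o['location'])),round(o['p'],2)) for o in spot_in('side',k)][:3])
E
```

```text
13.2167 [497.71198409 -45.82830482 178.4688391 ] [ 0.55666076 -0.4241315  -0.15411208]
((460.8807678222656, -216.60955810546875), (124.0761489868164, 127.62369537353516), 52.68709182739258) [[346.7, -265.0], [439.6, -352.5], [524.7, -262.2], [431.8, -174.7]]
((659.48779296875, -20.841896057128906), (43.55474853515625, 104.33989715576172), 5.929290771484375) [[632.0, -37.5], [631.9, -141.8], [675.4, -141.9], [675.5, -37.5]]
tail_block [(array([ 424., -204.,   19.]), 0.92), (array([436., 312.,  17.]), 0.69), (array([675.,  -6.,  30.]), 0.63)]
caul [(array([785., -60.,  49.]), 0.78)]
chisel [(array([545., 172.,  10.]), 0.74)]
glue [(array([ 582., -323.,   49.]), 0.6)]
```

The block's rear is at n ≈ 630, past the board edge at ≈ 621, and it lies square at height. The bystanders are unmoved and the arm is clear.

```bash
python3 -c "
from rig import ctrl
print(ctrl.hand_in())"
```

```text
the job is handed in; nothing more can be done
None
```

I turned the tail block over using fingertip pushes only; it lies flat and fully on the gluing board with its routed underside up, the chisel, glue bottle and caul have not moved, and I handed the job in at about 13 s.

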